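Clear the bed of the goldsmith's spring clamp and hold its jaw open

ROBOT

A 6-joint arm with a two-finger parallel gripper is mounted at the origin on the work surface. World frame = base frame: x ahead of the robot, y to its left, z up, the work surface at z = 0. Lengths are in mm, angles in rad, forces in N, time in s.
With the tool pointing down it reaches from about 400 to 825 mm from the base axis. Payload 7 kg.
Tool frame: the origin (TCP) lies at the very end of the fingers, on their centre line; the grasp point (between the pads) lies 19 mm behind it; z points along the fingers, y is the line along which they close (so a half turn about z gives the same grasp; the last joint's range is limited). The gripper opens to 88 mm and grips with 3 to 60 N. Pads are 19 mm wide; open, the fingers measure 130 mm over their backs; the gripper's body (78 mm by 193 mm) begins 47 mm behind the grasp point.
Start: joints at [-1.042, 0.359, 0.012, 0, -1.224, -0.288], TCP at [160.948, -655.508, 226.561] pointing down, gripper open.
Joint ranges: [-3.07, 3.07], [-1.43, 2.12], [-1.02, 1.25], [-3.03, 1.67], [-3.05, -0], [-3.03, 3.03]. Speed limits (rad/s): [2.39, 2.39, 3.01, 3.14, 3.14, 3.14].

INTERFACE

Orientations are given as a unit quaternion [x, y, z, w].
In Python, from plant import bot gives the robot as it stands. Calls block until the motion is done:
- bot.move_ptp(position, orientation): joint-space move of the TCP to a pose.
- bot.line_to(position, velocity=150, ori=None): straight line of the TCP; ori=None keeps the orientation; velocity is the mean speed in mm/s.
- bot.move_joints(angles): joint-space move.
- bot.move_gripper(opening, force=None): finger opening in mm; force is the grip in N (None keeps the last); returns when the fingers have stopped.
- bot.pause(seconds).
- bot.solve_ik(position, orientation): joint angles nearest the present ones, or None.
- bot.read_state(): the state.
- bot.camera(name): name is "side" or "top" or "wrist"; returns the picture (400x640x3 uint8, red, green, blue); there is no depth.
- bot.get_calibration(name): a dict with "fx", "fy", "cx", "cy" (pixels), "view" (4x4, takes a point from world to camera coordinates); the wrist camera has in their place "T_tool_cam" (4x4, takes a point from camera to tool coordinates, whose origin is the TCP and whose axes are the flange's). Camera axes: x right, y up, looking along -z (the intrinsics and any distortion apply to the point x, -y, -z); pixel columns grow to the right and rows downward; lengths in mm; the calibration is good to about 2 mm. A picture is of the moment at which its call begins: read the wrist's pose just before it. get_calibration takes no time and is no camera call.
A pose or a line that the arm cannot do raises bot.Unreachable and nothing moves.
- bot.close_job(): hands the job in; it is judged then, once.
The state is a dict: "t": time; "joint_pos": joint angles; "qvel": joint speeds; "tau": joint torques, N m; "tcp_pos": TCP position; "eef_rot": TCP orientation; "contact_force": force on the tool from outside, world axes, zero at the start; "moment": the same for the moment, N m; "width": finger opening in mm; "finger_force": force on a finger pad.
Only numpy, scipy, OpenCV 4.12 (cv2) and the standard library are available. Lean on these libraries where they do the work, as an engineer would, in place of code of your own. Each camera call takes 0.05 s, during which the arm holds its last target. There are 200 camera calls.

TASK

With the scraper block, wipe the four loose brass offcuts off the spring clamp's bed into the catch tray along its side, without touching them with the fingers and while the slide stays shut, then stand the scraper back upright on its cork pad and let go of it. Next pull the spring-loaded slide open by its black lug until its yellow-tipped pointer is level with the red marker, and finish while holding it there with the gripper, because it springs shut when released. Leave the other things on the bench where they are.

Things in the scene. Friction and masses are not known exactly. Their poses are not given: they have to be found in the camera images.
- clamp: Spring clamp fixed to the bench. Origin: centre of the underside of its bed; x along the slide's travel towards the green fixed jaw, y towards the catch tray, z up. Green bed with flat steel top: x -120 to 120, y -65 to 65, top z 40 mm, no rim. Fixed jaw x 87 to 117, y -40 to 40, top z 62. Ledge with white scale on the -y side: y -101 to -65, top z 34. Bolt heads and slot rise under 1 mm.
- tray (a point): Centre of the catch tray's inner floor, 4 mm above the bench: clamp x 0, y 103. Aluminium tray along the bed's +y side, inside 232 (x) x 76 mm (clamp y 65 to 141), rim at 36 mm, 4 mm below the bed top.
- slide: Aluminium slide, 83 (x) x 50 x 19 mm, with black lug. Origin: on the bed surface under the lug's middle; axes as the clamp's. Shut: origin at clamp x 30, y 0, slide covers x 1 to 85. It opens towards the clamp's -x (the robot's side) only, 85 mm at most. A spring pushes it shut: 5 N at first, 1.1 N more per 10 mm of pull; let go, it runs back.
- lug (a point): Grip point on the slide's black upright lug: on its axis, 52 mm above the bed. The lug is 18 mm thick along the clamp's x, 30 mm wide along y, and reaches from 19 to 77 mm above the bed. Can be pinched from above either way; pinched across the 18 mm it cannot slip along the travel.
- pointer (a point): Tip of the flat pointer (10 mm wide, yellow centre line) that sticks out from the slide over the ledge: 20 mm to -x and 75 mm to -y of the slide's origin, 7 mm above the bed. Shut, it is at clamp x 10.
- mark: Red marker clip fixed on the clamp's ledge: foot 14 x 18 x 6 mm, blade 5 mm thick along x, 16 mm high. Origin: centre of its underside; axes as the clamp's. The pointer is level with it when the pointer's x in this frame is 0: 32 to 65 mm of pull. The pointer passes it without touching.
- pad: Flat cork pad fixed on the bench, 100 (x) x 140 (y) x 4 mm, home of the scraper. Origin: centre of its underside. It lies left or right of the clamp.
- scraper: Scraper block, about 0.13 kg, standing on the pad: wooden foot 80 (x) x 24 (y) x 28 mm high with brass edge, on it a blue upright grip 46 (x) x 16 (y) mm, up to 82 mm height. Origin: centre of its underside; z up. Grip it across the 16 mm (its y); push with its 80 mm sides.
- chip0: Loose brass offcut 1 of 4, 14 x 11 x 8 mm, 10 g, origin: centre of its underside. Starts flat on the bed in front of the slide (clamp x -80 to -34, y -18 to 40 mm).
- chip1: Loose brass offcut 2 of 4, 14 x 11 x 8 mm, 10 g, origin: centre of its underside. Starts flat on the bed in front of the slide (clamp x -80 to -34, y -18 to 40 mm).
- chip2: Loose brass offcut 3 of 4, 14 x 11 x 8 mm, 10 g, origin: centre of its underside. Starts flat on the bed in front of the slide (clamp x -80 to -34, y -18 to 40 mm).
- chip3: Loose brass offcut 4 of 4, 14 x 11 x 8 mm, 10 g, origin: centre of its underside. Starts flat on the bed in front of the slide (clamp x -80 to -34, y -18 to 40 mm).
- ring_block: Bystander, leave alone: black block with nine round holes, 100 x 120 x 30 mm. Origin: centre of its underside.
- jar: Bystander, leave alone: white ceramic lidded jar, 82 mm wide, 77 mm high. Origin: centre of its underside.
- bottle_a: Bystander, leave alone: white plastic jar with a paper label, 44 mm wide, 85 mm high. Origin: centre of its underside.
- bottle_b: Bystander, leave alone: white plastic jar, 44 mm wide, 85 mm high. Origin: centre of its underside.
- hammer: Bystander, leave alone: hammer lying on the bench (handle towards its -x). Origin: centre of its underside.
- dish: Bystander, leave alone: blue ceramic bowl, 90 mm wide, 35 mm high. Origin: centre of its underside.

How it is judged (in metres and radians):
On the way, in this order (a step that is already met when the one before it is completed fails the run):
1. all four offcuts lie in the catch tray, the slide still shut (y of chip0 in the frame of clamp between 0.064 and 0.142 m and x of chip0 in the frame of clamp between -0.117 and 0.117 m and z of each of chip0, chip1, chip2, chip3 in the frame of clamp below 0.033 m and y of chip1 in the frame of clamp between 0.064 and 0.142 m and x of chip1 in the frame of clamp between -0.117 and 0.117 m and y of chip2 in the frame of clamp between 0.064 and 0.142 m and x of chip2 in the frame of clamp between -0.117 and 0.117 m and y of chip3 in the frame of clamp between 0.064 and 0.142 m and x of chip3 in the frame of clamp between -0.117 and 0.117 m and x of pointer in the frame of clamp above 0.002 m), for 0.2 s.
2. the scraper stands released on its cork pad (x of scraper in the frame of pad between -0.05 and 0.05 m and y of scraper in the frame of pad between -0.07 and 0.07 m and z of scraper in the frame of pad below 0.01 m and angle between scraper's own z axis and vertical below 0.15 rad and contact force between the fingers and scraper below 0.2 N and x of pointer in the frame of clamp above 0.002 m), for 0.2 s.
3. the slide is pulled out to the marker by the gripper (x of pointer in the frame of mark between -0.005 and 0.005 m and contact force between the fingers and slide above 1.5 N and linear speed of slide below 0.01 m/s), for 0.3 s.
At the end, for the whole second after the job is handed in: Ends holding: fingers press on the slide (over 1.5 N) and keep its pointer within 5 mm of the red marker along the travel, at rest; all four offcuts lie below the bed in the catch tray; the scraper stands upright (within 0.15 rad), released, its centre over the cork pad (all of step 3 and y of chip0 in the frame of clamp between 0.064 and 0.142 m and x of chip0 in the frame of clamp between -0.117 and 0.117 m and z of each of chip0, chip1, chip2, chip3 in the frame of clamp below 0.033 m and y of chip1 in the frame of clamp between 0.064 and 0.142 m and x of chip1 in the frame of clamp between -0.117 and 0.117 m and y of chip2 in the frame of clamp between 0.064 and 0.142 m and x of chip2 in the frame of clamp between -0.117 and 0.117 m and y of chip3 in the frame of clamp between 0.064 and 0.142 m and x of chip3 in the frame of clamp between -0.117 and 0.117 m and x of scraper in the frame of pad between -0.05 and 0.05 m and y of scraper in the frame of pad between -0.07 and 0.07 m and z of scraper in the frame of pad below 0.01 m and angle between scraper's own z axis and vertical below 0.15 rad and contact force between the fingers and scraper below 0.2 N); the arm keeps its last pose, push and grip.
It fails at once if the fingers touch an offcut (contact force between the fingers and chip0 above 0.3 N or contact force between the fingers and chip1 above 0.3 N or contact force between the fingers and chip2 above 0.3 N or contact force between the fingers and chip3 above 0.3 N).
It fails at once if the slide is pulled open (over 8 mm) while an offcut is not in the tray (x of pointer in the frame of clamp below 0.002 m and not ((y of chip0 in the frame of clamp between 0.064 and 0.142 m and x of chip0 in the frame of clamp between -0.117 and 0.117 m and z of chip0 in the frame of clamp below 0.033 m) and (y of chip1 in the frame of clamp between 0.064 and 0.142 m and x of chip1 in the frame of clamp between -0.117 and 0.117 m and z of chip1 in the frame of clamp below 0.033 m) and (y of chip2 in the frame of clamp between 0.064 and 0.142 m and x of chip2 in the frame of clamp between -0.117 and 0.117 m and z of chip2 in the frame of clamp below 0.033 m) and (y of chip3 in the frame of clamp between 0.064 and 0.142 m and x of chip3 in the frame of clamp between -0.117 and 0.117 m and z of chip3 in the frame of clamp below 0.033 m))).
It fails at once if another thing on the bench is moved more than 30 mm (distance of any of ring_block, jar, bottle_a, bottle_b, hammer, dish from where it was at the start of the episode above 0.03 m).
It also fails if it takes over 67 s, if anything falls off the work surface, if the arm or the gripper's body presses on something with over 40 N, if the wrist force passes 120 N, or if a joint passes its speed limit or range.

## Working session

There is one attempt and no reset: what is moved stays moved. The work goes in short steps, each a Python script; the robot and the scene stay as the last script left them, time stands still between calls to the robot, and variables do not carry over. Pictures are saved under pics/ and viewed, at most 10 in all, crops included, and the job is handed in when it is done.

```bash
mkdir -p pics; ls; python3 - <<'E'
from plant import bot
import cv2
for n in("top","side"):
    cv2.imwrite(f"pics/{n}0.png",bot.camera(n)[:,:,::-1])
    print(n,bot.get_calibration(n))
print(bot.get_calibration("wrist"));s=bot.read_state();print(s)
E
```

```text
pics
top {'fx': 410.9498615860381, 'fy': 410.9498615860381, 'cx': 324.40209961659417, 'cy': 193.03494910885033, 'view': array([[ 8.90455264e-03, -9.99959816e-01, -1.03729871e-03,
         9.53401473e+00],
       [ 9.85620701e-01,  8.60180899e-03,  1.68753792e-01,
        -5.90832404e+02],
       [-1.68738088e-01, -2.52506011e-03,  9.85657690e-01,
        -1.23739809e+03],
       [ 0.00000000e+00,  0.00000000e+00,  0.00000000e+00,
         1.00000000e+00]])}
side {'fx': 494.529656219961, 'fy': 494.529656219961, 'cx': 317.324634772095, 'cy': 198.72088725148816, 'view': array([[-9.44363301e-01, -3.28639698e-01, -1.31872771e-02,
         5.75974062e+02],
       [ 1.76222324e-01, -5.39423995e-01,  8.23387786e-01,
        -1.73331061e+02],
       [-2.77711447e-01,  7.75253315e-01,  5.67325876e-01,
        -1.21244770e+03],
       [ 0.00000000e+00,  0.00000000e+00,  0.00000000e+00,
         1.00000000e+00]])}
{'fx': 282.70191713293485, 'fy': 282.70191713293485, 'cx': 319.5800611646087, 'cy': 199.69961168599596, 'T_tool_cam': array([[-1.08312068e-03,  9.53959157e-01,  2.99934581e-01,
       
[... 293 characters left out ...]
_pos': array([-1.04189642e+00,  3.59341348e-01,  1.11860236e-02, -3.02741639e-04,
       -1.22406704e+00, -2.88064797e-01]), 'qvel': array([-5.57142043e-05, -1.12088282e-04,  9.04338253e-04,  2.86828411e-04,
        1.25464025e-04,  2.23141562e-04]), 'tau': array([-1.82199481e-03, -5.84165061e+01,  2.93750829e+01,  7.01551750e+00,
        1.01748412e-02, -5.50478660e-05]), 'tcp_pos': array([ 160.85678178, -655.13410256,  225.71600143]), 'eef_rot': array([-1.20075547e-01,  9.92764491e-01,  7.10891036e-04, -1.52607960e-04]), 'contact_force': array([ 0.22063708,  0.52384608, -0.74201199]), 'moment': array([-0.02492101,  0.00045495,  0.04519931]), 'finger_force': 0.0, 'width': 87.57310859301528}
```

View pics/top0.png

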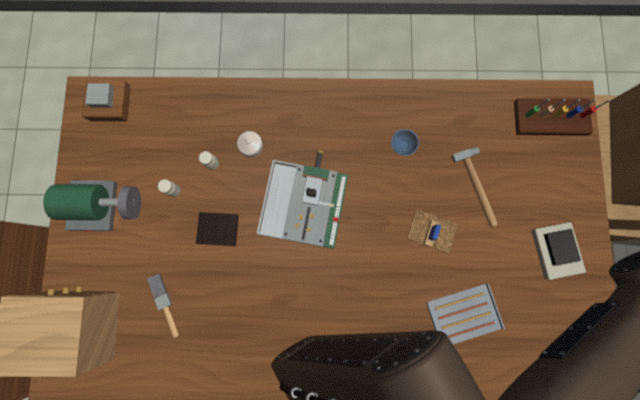

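View pics/side0.png

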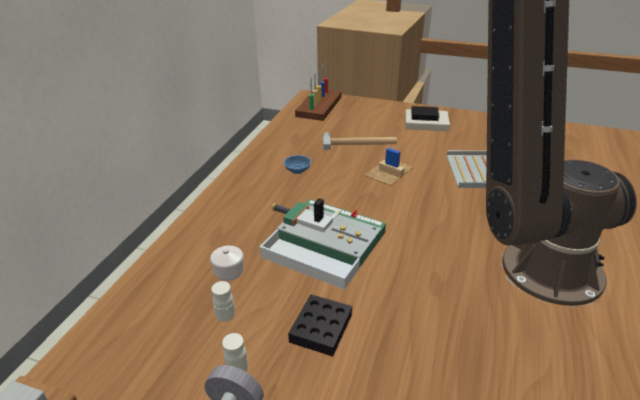

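The top view shows the clamp around px (302,205) with its tray to the left, the slide lug at (312,192), and the marker at (336,219). The scraper is on the pad at (433,232). I'll enlarge this area.

```bash
python3 - <<'E'
import cv2
a=cv2.imread("pics/top0.png")
c=cv2.resize(a[150:255,250:360],None,fx=5,fy=5,interpolation=cv2.INTER_CUBIC)
d=cv2.resize(a[205:255,402:462],None,fx=4,fy=4,interpolation=cv2.INTER_CUBIC)
import numpy as np
o=np.zeros((525,800,3),np.uint8);o[:,:550]=c;o[:200,555:795]=d
cv2.imwrite("pics/crop0.png",o)
E
```

```text
(no output)
```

View pics/crop0.png

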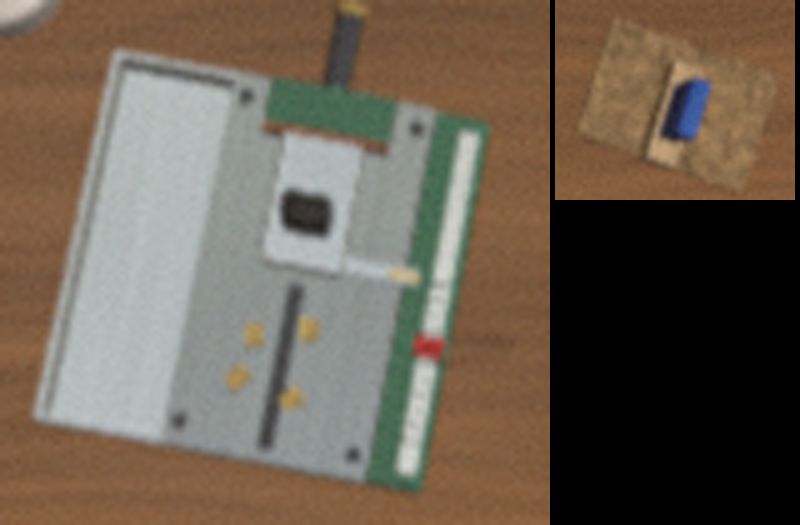

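The enlarged crop shows the pointer tip at crop px (418,277), the marker at (428,347), and the ledge's outer corners at (489,122) and (420,490). The four chips are at (254,335), (308,328), (237,378) and (291,399). Next I'll fit a rough pose and then look from the wrist camera.

```bash
cat > h.py <<'E'
from plant import bot
import numpy as np, cv2
from scipy.spatial.transform import Rotation as R
from scipy.optimize import least_squares
def cam(name):
    c=bot.get_calibration(name); return c
def wristT(s):
    T=np.eye(4);T[:3,:3]=R.from_quat(s["eef_rot"]).as_matrix();T[:3,3]=s["tcp_pos"]
    return T@np.array(bot.get_calibration("wrist")["T_tool_cam"])
def unproj(name,uv,z,Twc=None):
    c=bot.get_calibration(name)
    T=np.linalg.inv(np.array(c["view"])) if Twc is None else Twc
    d=T[:3,:3]@np.array([(uv[0]-c["cx"])/c["fx"],-(uv[1]-c["cy"])/c["fy"],-1])
    return (T[:3,3]+d*(z-T[2,3])/d[2])[:2]
def fit(local,world):
    "2D rigid pose: returns x,y,theta, residuals"
    l,w=np.array(local,float),np.array(world,float)
    a,b=l-l.mean(0),w-w.mean(0)
    th=np.arctan2((a[:,0]*b[:,1]-a[:,1]*b[:,0]).sum(),(a*b).sum())
    c,s=np.cos(th),np.sin(th);M=np.array([[c,-s],[s,c]])
    t=w.mean(0)-M@l.mean(0)
    return t,th,w-(l@M.T+t)
def tow(t,th,p):
    c,s=np.cos(th),np.sin(th);return np.array([[c,-s],[s,c]])@np.array(p,float)+t
def tol(t,th,p):
    return tow(0,-th,np.array(p)-t)
def down(phi):
    "tool down, tool x at world angle phi (tool y at phi-90)"
    return R.from_matrix(np.array([[np.cos(phi),np.sin(phi),0],[np.sin(phi),-np.cos(phi),0],[0,0,-1]])).as_quat()
E
python3 - <<'E'
from h import *
C=lambda u,v:(250+u/5-.4,150+v/5-.4)
D=lambda u,v:(402+(u-555)/4-.4,205+v/4-.4)
pts=[((418,277),47,(10,-75)),((489,122),34,(120,-101)),((420,490),34,(-120,-101)),((366,480),40,(-120,-65)),((306,212),117,(30,0))]
w=[unproj("top",C(*p),z) for p,z,_ in pts]
t,th,r=fit([l for *_,l in pts],w);print(t,th,r)
for p in[(254,335),(308,328),(237,378),(291,399)]:print("chip",tol(t,th,unproj("top",C(*p),46)))
print("mark",tol(t,th,unproj("top",C(428,347),45)))
for p,z in[((615,20),4),((775,72),4),((743,190),4),((580,130),4),((695,110),82)]:print("pad",unproj("top",D(*p),z))
for p in[(695,78),(710,82),(683,140),(668,137)]:print("grip top",unproj("top",D(*p),82))
s=bot.read_state();phi=np.arctan2(*(R.from_quat(s["eef_rot"]).as_matrix()[[1,0],0]));print(phi)
for ph in np.arange(-3.1,3.1,.4):
    print(ph,bot.solve_ik([*(t-np.array([90,0])),330],down(ph)))
E
```

```text
[555.8515589   61.91905752] -0.17434971404259506 [[ 0.88620064  0.59430258]
 [-0.6020096   0.14448927]
 [ 1.84471679  1.45110068]
 [ 1.20950564 -0.46793176]
 [-3.33841348 -1.72196077]]
chip [-43.55276186  19.6374055 ]
chip [-33.12538126 -12.60334576]
chip [-71.78190698  24.86506577]
chip [-78.46663169 -10.54125326]
mark [-31.0920167  -88.23024148]
pad [ 547.04525861 -282.88913314]
pad [ 506.15272762 -409.9097252 ]
pad [ 412.21480467 -380.32282866]
pad [ 458.43444795 -252.44327566]
pad [ 469.13171297 -323.54494469]
grip top [ 493.2189505  -324.43955336]
grip top [ 490.29890921 -335.62495503]
grip top [ 446.61345797 -313.72690025]
grip top [ 448.75177908 -302.57279782]
-2.900860535001799
-3.1 [ 0.55254584 -0.04221378 -0.24159746  0.         -1.37141265 -2.08174951]
-2.7 [ 0.55254584 -0.04221378 -0.24159746  0.         -1.37141265 -1.68174951]
-2.3000000000000003 [ 0.55254584 -0.04221378 -0.24159746  0.         -1.37141265 -1.28174951]
-1.9000000000000004 [ 0.55254584 -0.04221378 -0.24159746  0.         -1.37141265 -0.88174951]
-1.5000000000000004 [ 0.55254584 -0.04221378 -0.24159746  0
[... 288 characters left out ...]
    -1.37141265  0.71825049]
0.0999999999999992 [ 0.55254584 -0.04221378 -0.24159746  0.         -1.37141265  1.11825049]
0.4999999999999991 [ 0.55254584 -0.04221378 -0.24159746  0.         -1.37141265  1.51825049]
0.899999999999999 [ 0.55254584 -0.04221378 -0.24159746  0.         -1.37141265  1.91825049]
1.2999999999999985 [ 0.55254584 -0.04221378 -0.24159746  0.         -1.37141265  2.31825049]
1.6999999999999988 [ 0.55254584 -0.04221378 -0.24159746  0.         -1.37141265  2.71825049]
2.099999999999999 None
2.4999999999999987 [ 0.55254584 -0.04221378 -0.24159746  0.         -1.37141265 -2.76493482]
2.899999999999998 [ 0.55254584 -0.04221378 -0.24159746  0.         -1.37141265 -2.36493482]
```

```bash
python3 - <<'E'
from h import *
import pickle
S={}
for n,p,ph in(("clamp",[570,60,270],-.17),("pad",[490,-333,210],-.4)):
    bot.move_ptp(p,down(ph)); bot.pause(.2)
    s=bot.read_state(); im=bot.camera("wrist"); S[n]=wristT(s)
    cv2.imwrite(f"pics/w_{n}.png",cv2.resize(im[:,:,::-1],(800,500),interpolation=cv2.INTER_CUBIC))
    print(s["t"],s["tcp_pos"])
pickle.dump(S,open("S.pkl","wb"))
E
```

```text
3.2 [570.06277337  59.56719351 269.9604345 ]
4.95 [ 490.65003195 -332.17771364  210.22659205]
```

View pics/w_clamp.png

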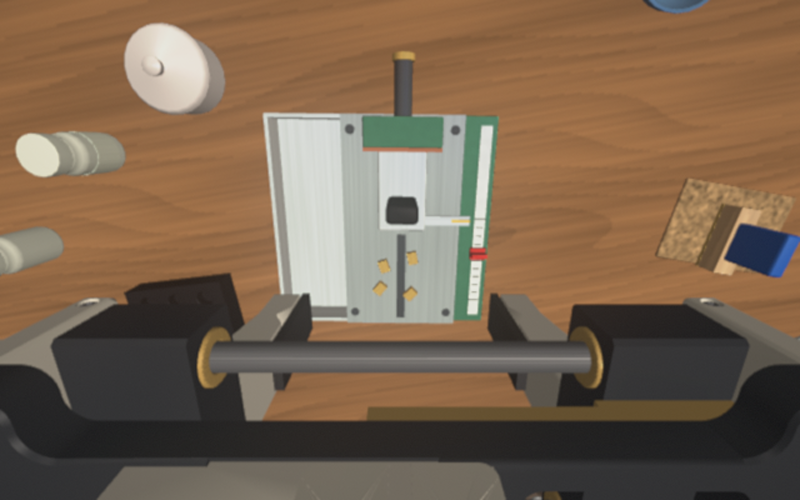

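View pics/w_pad.png

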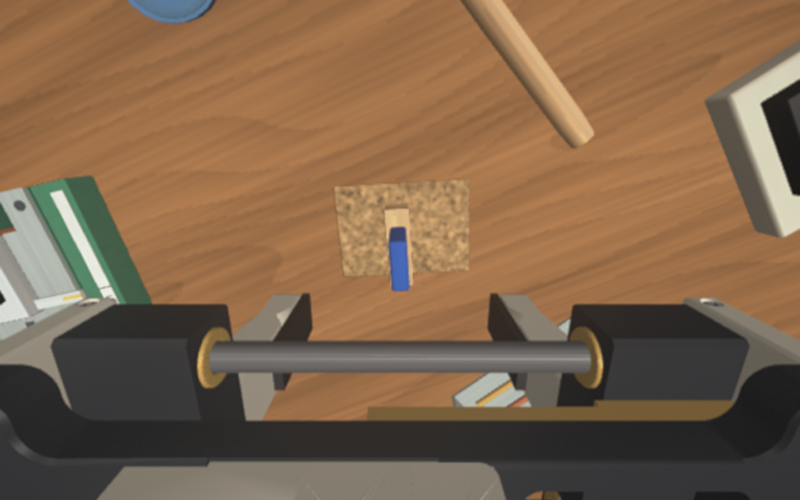

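In the wrist view of the clamp, the ledge corners are at (498,117) and (480,320), the pointer tip at (470,221), and the marker at (478,253). The chips are at (384,266), (412,257), (380,288) and (410,294). In the pad view, the grip top spans (390..409, 240..290), the far edge of the foot is at (385..409,209), and the pad corners are (335,187), (468,180), (468,270) and (345,276).

```bash
python3 - <<'E'
from h import *
import pickle
S=pickle.load(open("S.pkl","rb"))
U=lambda p,z,n:unproj("wrist",(p[0]/1.25,p[1]/1.25),z,S[n])
pts=[((498,117),34,(120,-101)),((480,320),34,(-120,-101)),((342,114),40,(120,65)),((347,322),40,(-120,65)),((453,322),40,(-120,-65)),((470,221),47,(10,-75))]
t,th,r=fit([l for *_,l in pts],[U(p,z,"clamp") for p,z,_ in pts]);print(t,th);print(r)
for p in[(384,266),(412,257),(380,288),(410,294)]:print("chip",tol(t,th,U(p,47,"clamp")))
print("mark",tol(t,th,U((479,250),50,"clamp")),tol(t,th,U((479,257),36,"clamp")))
pp=[((335,187),(50,70)),((468,180),(50,-70)),((468,270),(-50,-70)),((345,276),(-50,70))]
pt,pth,r=fit([l for _,l in pp],[U(p,4,"pad") for p,_ in pp]);print("pad",pt,pth);print(r)
g=[U(p,86,"pad") for p in[(391,240),(407,240),(409,290),(390,290)]]
a=[(23,8),(23,-8),(-23,-8),(-23,8)]
gt,gth,r=fit(a,g);print("grip",gt,gth);print(r)
f=[U(p,32,"pad") for p in[(385,209),(409,209)]];print("foot",f)
st,sth,r=fit(a+[(40,12),(40,-12)],g+f);print("scr",st,sth,tol(pt,pth,st));print(r)
E
```

```text
[556.71920947  60.70201744] -0.18530854833854926
[[-1.52015016  2.23231636]
 [ 1.9512948   1.07998264]
 [-1.96133092 -2.22627489]
 [-0.08578664 -0.28455358]
 [ 1.71609589 -0.49332406]
 [-0.10012298 -0.30814648]]
chip [-43.87958689  19.0881667 ]
chip [-32.59650438 -12.64303581]
chip [-71.21326223  23.74178251]
chip [-78.35596617 -11.39631996]
mark [-22.31622007 -87.17251278] [-35.21289453 -91.20868356]
pad [ 479.56568218 -331.60197351] -0.34511386425063384
[[-1.72647057 -1.60474096]
 [-0.46171492  2.7906012 ]
 [ 1.76866374  1.63802295]
 [ 0.41952175 -2.82388319]]
grip [ 471.98434549 -323.21884402] -0.39118043484611903
[[-0.9847103  -1.07479181]
 [-0.02282117  1.53427049]
 [ 0.36448726 -0.39958423]
 [ 0.6430442  -0.05989445]]
foot [array([ 512.39201482, -325.34209745]), array([ 503.44414196, -346.54878437])]
scr [ 471.52771225 -322.64857082] -0.3692707241300462 [-10.59299703   5.70620664]
[[-0.5523381  -2.17803875]
 [ 0.0840385   0.56112253]
 [ 0.84538154 -0.43688368]
 [ 1.449451   -0.22729288]
 [-0.77055498  0.55280007]
 [-1.05597795  1.72829271]]
```

```bash
cat >> h.py <<'E'
CT,CTH=np.array([556.4,61.1]),-.181
PT,PTH=np.array([479.6,-331.6]),-.345
def C3(x,y,z): return [*tow(CT,CTH,(x,y)),z]
E
python3 - <<'E'
from h import *
q=down(-.38);x,y=471.8,-323
bot.move_ptp([x,y,110],q);bot.line_to([x,y,38]);
z0=bot.read_state()["tcp_pos"]
bot.move_gripper(10,30)
s=bot.read_state();print(s["t"],z0,s["tcp_pos"],s["width"],s["finger_force"],s["contact_force"])
assert 13<s["width"]<19
bot.line_to([x,y,135])
q=down(CTH)
bot.move_ptp(C3(-55,-42,135),q)
bot.line_to(C3(-55,-42,76.5),100)
s=bot.read_state();print(s["t"],s["tcp_pos"],s["contact_force"],tol(CT,CTH,s["tcp_pos"][:2]))
cv2.imwrite("pics/w_pre.png",cv2.resize(bot.camera("wrist")[:,:,::-1],(800,500)))
E
```

```text
7.2417 [ 473.16017229 -323.5758591    39.43732935] [ 471.72746962 -322.98031898   37.94113923] 15.991715366766343 29.990029335021973 [ 0.31653001  0.26392213 -0.35946674]
10.1 [495.13803289  29.4891473   76.80009629] [ 1.04373018  0.47194703 -1.66801338] [-54.57082734 -42.12243377]
```

View pics/w_pre.png

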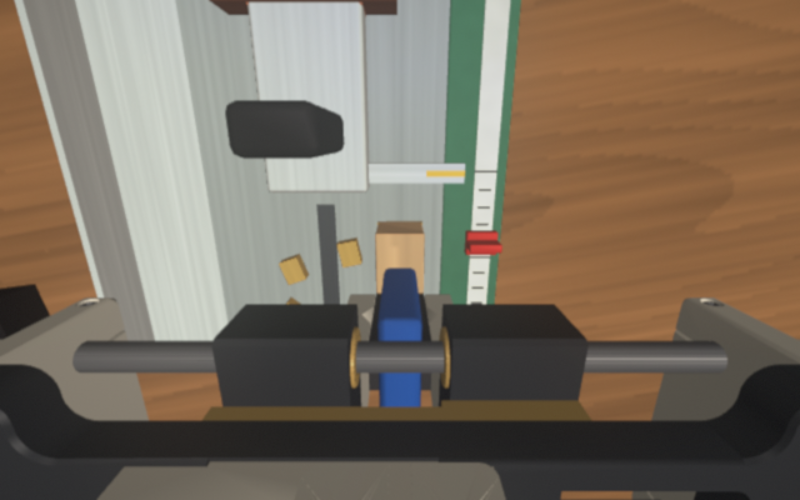

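The scraper is held square beside the chips: its foot end is at (400,228), clear of the slide edge at row 190. I'll sweep now.

```bash
python3 - <<'E'
from h import *
import pickle
s=bot.read_state();pickle.dump(wristT(s),open("Spre.pkl","wb"))
bot.line_to(C3(-55,-40,74.6),60)
s=bot.read_state();print(s["tcp_pos"],s["contact_force"])
bot.line_to(C3(-55,78,74.6),90)
s=bot.read_state();print(s["t"],s["tcp_pos"],s["contact_force"],s["width"])
bot.line_to(C3(-55,78,180),200)
bot.line_to(C3(-55,-60,180),200)
s=bot.read_state();pickle.dump(wristT(s),open("Spost.pkl","wb"))
cv2.imwrite("pics/w_post.png",cv2.resize(bot.camera("wrist")[:,:,::-1],(800,500)));print(s["t"])
E
```

```text
[495.26264036  31.85251802  74.90937774] [ 0.47506418  1.10926526 -1.00039287]
11.8583 [516.16792343 147.27222836  74.60622159] [ 0.0627288  -0.43892701 -1.35652955] 15.806112392813429
13.375
```

View pics/w_post.png

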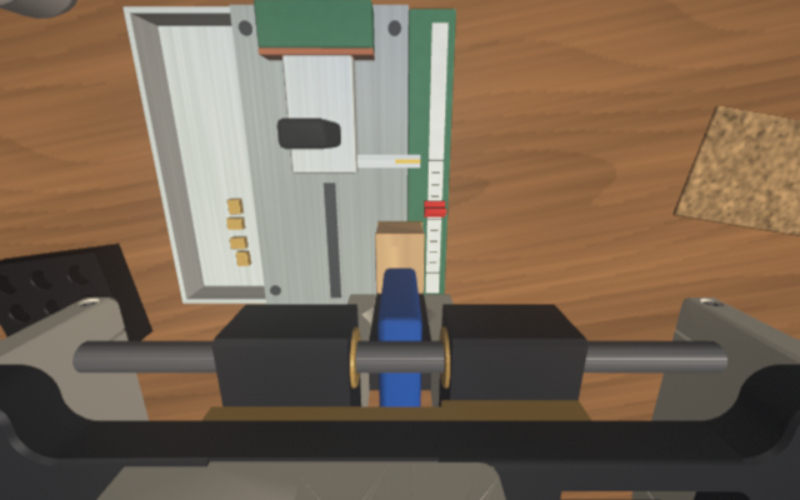

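All four offcuts lie in the tray at about (237,205–258), and the slide is still shut. Next I'll return the scraper and pinch the lug.

```bash
python3 - <<'E'
from h import *
q=down(-.36);x,y=PT
bot.move_ptp([x,y,120],q);bot.line_to([x,y,50],120);bot.line_to([x,y,38.3],30)
s=bot.read_state();print(s["t"],s["tcp_pos"],s["contact_force"])
bot.move_gripper(60);bot.pause(.4);bot.line_to([x,y,140],150)
bot.pause(.2)
q=down(CTH-np.pi/2)
bot.move_ptp(C3(30,0,170),q)
bot.pause(.2);s=bot.read_state();T=wristT(s)
import pickle;pickle.dump(T,open("Slug.pkl","wb"))
cv2.imwrite("pics/w_lug.png",cv2.resize(bot.camera("wrist")[:,:,::-1],(800,500),interpolation=cv2.INTER_CUBIC))
print(s["t"],s["tcp_pos"])
E
```

```text
16.0167 [ 479.46745177 -331.61225363   38.173089  ] [-0.21144816  0.11990898 -1.09265848]
20.3583 [585.92667797  55.14270807 169.9619171 ]
```

View pics/w_lug.png

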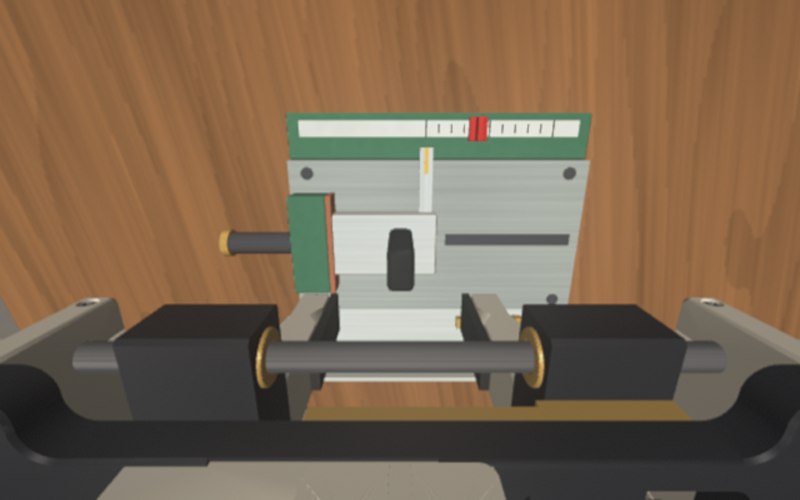

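The lug is centred at column 400, between the fingers. The pointer is at column 427 (row 149) and the marker at column 478.5 (row 129).

```bash
python3 - <<'E'
from h import *
import pickle
T=pickle.load(open("Slug.pkl","rb"))
U=lambda p,z:tol(CT,CTH,unproj("wrist",(p[0]/1.25,p[1]/1.25),z,T))
P=U((427,149),47);print("ptr",P)
for c,z in((478.5,40),(478.5,50),(469,40),(488,40)):print(c,z,U((c,129),z))
print(U((427,128),35),"tick at shut?")
bot.line_to(C3(30,0,73),120);bot.move_gripper(5,40)
s=bot.read_state();print(s["t"],s["width"],s["finger_force"],tol(CT,CTH,s["tcp_pos"][:2]))
assert 16<s["width"]<20
xl=tol(CT,CTH,s["tcp_pos"][:2])[0]
bot.line_to(C3(xl-37,0,73),60);bot.pause(.3)
s=bot.read_state();print(s["t"],s["width"],tol(CT,CTH,s["tcp_pos"][:2]),s["contact_force"])
pickle.dump(wristT(s),open("Spull.pkl","wb"))
im=bot.camera("wrist")[:,:,::-1];a=cv2.resize(im[60:200,240:440],(800,560),interpolation=cv2.INTER_CUBIC)
cv2.imwrite("pics/w_pull.png",a)
E
```

```text
ptr [  9.43143572 -73.77757958]
478.5 40 [-30.32999599 -88.30295567]
478.5 50 [-28.21795696 -88.06362629]
469 40 [-23.03268853 -88.31529137]
488 40 [-37.62711276 -88.29062028]
[  8.88110626 -89.23006536] tick at shut?
22.1167 17.446194410517357 40.000954270362854 [2.97441348e+01 1.48052599e-02]
23.1917 18.193723240079738 [-5.66706344  0.08390044] [ 8.03614102 -4.21696037 -5.2135528 ]
```

View pics/w_pull.png

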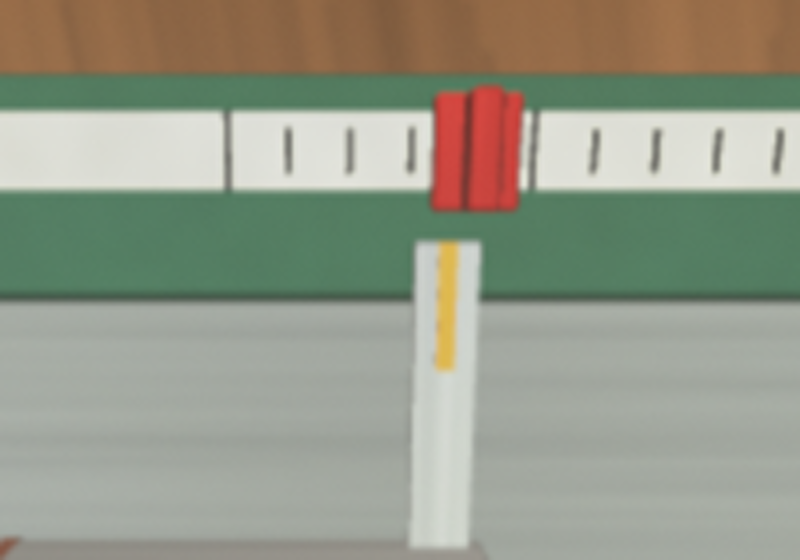

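The crop shows the marker foot at columns 433–521, the blade top at about 471–503, and the pointer's centre line at 449 (row 245). A little more pull is needed.

```bash
python3 - <<'E'
from h import *
import pickle
T=pickle.load(open("Spull.pkl","rb"))
U=lambda c,r,z:tol(CT,CTH,unproj("wrist",(240+c/4-.4,60+r/4-.4),z,T))
p=U(449,245,47);m=[U(477,150,39),U(487,150,50),U(487,150,56)]
print(p,m)
d=p[0]-(m[0][0]+m[1][0])/2;print("delta",d)
assert 4<d<14
s=bot.read_state();x=-7.26  # last commanded
bot.line_to(C3(x-d,0,73),30);bot.pause(.4)
s=bot.read_state();print(s["t"],s["width"],s["finger_force"],tol(CT,CTH,s["tcp_pos"][:2]),s["contact_force"])
pickle.dump(wristT(s),open("Spull.pkl","wb"))
im=bot.camera("wrist")[:,:,::-1];a=cv2.resize(im[60:200,240:440],(800,560),interpolation=cv2.INTER_CUBIC)
b=bot.camera("top")[:,:,::-1]
o=np.zeros((600,800,3),np.uint8);o[:300,:430]=cv2.resize(a[:400],(430,300));o[300:,:]=0
k=cv2.resize(b[190:265,400:470],None,fx=4,fy=4,interpolation=cv2.INTER_CUBIC);o[:300,440:720]=k
o[310:590,:440]=cv2.resize(b[180:250,250:360],None,fx=4,fy=4,interpolation=cv2.INTER_CUBIC)
cv2.imwrite("pics/fin.png",o)
p=None
E
```

```text
[-25.42203405 -74.81467102] [array([-30.23504398, -89.0798107 ]), array([-30.32564798, -88.60450342]), array([-29.50964082, -88.34609679])]
delta 4.858311931487897
23.95 17.843131231691203 40.00195026397705 [-10.48377505   0.0713385 ] [ 8.42216483 -4.81009832 -4.88240625]
```

View pics/fin.png

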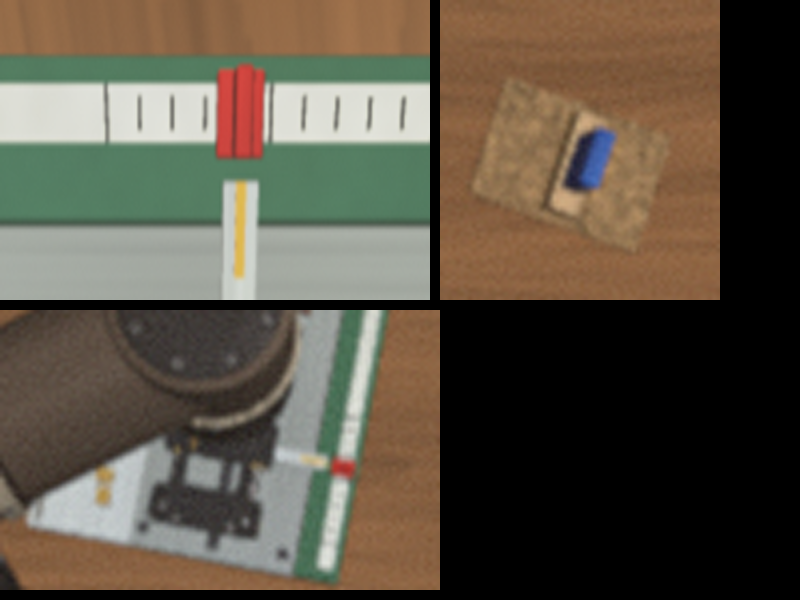

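The pointer centre (241) lines up with the marker foot's centre (240.5), and the scraper stands on the pad, so I'm handing the job in.

```bash
python3 - <<'E'
from h import *
bot.pause(.3);print(bot.close_job())
E
```

```text
the job is handed in; nothing more can be done
None
```

I've handed the job in: all four offcuts are in the catch tray, the scraper stands released on its cork pad, and the gripper is holding the slide with its pointer about 1 mm or less from the red marker by my camera estimate. `close_job()` gave no verdict, so I don't know the score.

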